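Tins back in the row, then hold the pet-run gate open

ROBOT

A 6-joint arm with a two-finger parallel gripper is mounted at the origin on the work surface. World frame = base frame: x ahead of the robot, y to its left, z up, the work surface at z = 0. Lengths are in mm, angles in rad, forces in N, time in s.
With the tool pointing down it reaches from about 225 to 875 mm from the base axis. Payload 3.4 kg.
Tool frame: the origin (TCP) lies at the very end of the fingers, on their centre line; the grasp point (between the pads) lies env.pinch_z behind it (env.pinch_z is the distance from the TCP to the grasp point, in mm); x points along the fingers, z is the direction in which the jaws open and shut, and the axes are right-handed (so a half turn about x gives the same grasp; the last joint's range is limited). The gripper opens to 85 mm and grips with 20 to 120 N. Pads are 22 mm wide; open, the fingers measure 114 mm over their backs; the gripper's body (76 mm by 85 mm) begins 54 mm behind the grasp point. The pads swing forward as they close: fully open they stand 13 mm farther back than shut.
Start: joints at [1.101, 0.276, 1.505, -0, 1.361, -0.121], TCP at [196.536, 540.404, 231.328] pointing down, gripper open.
Joint ranges: [-2.89, 2.89], [-0.75, 2.08], [0.22, 2.7], [-1.18, 4.32], [0.11, 2.71], [-2.7, 2.7]. Speed limits (rad/s): [2.57, 2.57, 3.14, 3.14, 3.14, 3.14].

INTERFACE

Orientations are given as [roll, pitch, yaw] about the fixed x, y, z axes, in that order (R = Rz(yaw) Ry(pitch) Rx(roll)).
In Python, from bench import status, snapshot, env, models gives the robot as it stands.
- The arm moves only by the shell command python3 -m pendant 'ROWS' [OPENING]. ROWS is JSON, a list of rows, each an object with "travel": the shift along the tool's x, y, z in m, a list of three; "yaw": the turn about the tool's x in rad. A call has exactly 8 rows; each row shifts and turns the commanded pose from where the row before left it, along the tool's axes as they then stand; what a row does not reach is not made up. A row lasts 1/12 s, in which the tool goes at most 41.7 mm and 7.16 degrees, less where a joint would pass 70% of its speed; a pose out of reach is approached as far as the arm can. A call with a gripper value outside its range is refused whole. OPENING is the closure, from 0 (fully open) to 1 (shut), set as the call begins (- or left out, the last holds). The fingers move at their own pace and stop on an object; the grip force is fixed at half the most. Time passes only in rows, so rows that do not move let the fingers close, or fill a call up. It gives the time, the measured TCP pose, the force and the opening at its end, in the units of the state.
- status.get_obs(): the state, without advancing time (a new reading comes with each control period).
- snapshot(name): name is "scene" or "top"; returns a dict with "color" (384x512x3 uint8, red, green, blue), "camera_matrix" (3x3 intrinsics, pixels), "rvec" (rotation vector, rad) and "tvec" (3), from world to camera coordinates, as OpenCV has them. Camera axes: x right, y down, z forward; pixel columns grow to the right and rows downward; lengths in mm; the calibration is good to about 2 mm. A picture is of the moment at which its call begins. There is no depth.
- env.sign_off(): hands the job in, once; it reports no verdict.
Trained networks look in a picture, given as the dict that the camera call returned (one of the last four; its "shot" number tells which), for a name from the list of things; names that differ only in an ending like _2 or _b are one class to them, and where a whole thing is asked for, a point or a joint stands for the part that bears it (a point fixed in the world has none). Each returns a list of dicts, best first, with "p" (0 to 1); they miss things now and then, are a little off and sometimes report something else, mostly with a low value. They report only what shows in the picture. A call takes as long as a camera call.
- models.recognise(picture, name): "extent" ([centre column, centre row, width, height] in pixels, round what is visible of it).
- models.mark_of(picture, name): "point" ([column, row] in pixels: a listed point, or the origin of a listed thing).
The state is a dict: "t": time; "joint_positions": joint angles; "joint_velocities": joint speeds; "effort": joint torques, N m; "position": TCP position; "tcp_rot": TCP orientation; "ft_force": force on the tool from outside, world axes, zero at the start; "moment": the same for the moment, N m; "gripper_width": finger opening in mm.
Only numpy, scipy, OpenCV 4.12 (cv2) and the standard library are available. Lean on these libraries where they do the work, as an engineer would, in place of code of your own. Each camera call takes 0.05 s, during which the arm holds its last target.

TASK

I need both hands to lift the shelter out of this pet run: first put the two stain tins that stand in the way of the gate up on the little shelf, upright, in one straight side-by-side row with the two tins already there. Then squeeze the slide catch beside the gate back so that it stays back, squeeze the sprung latch on top of the gate and swing the gate out towards you, past its click stop, until it is wide open, about square to the front of the run. Finish while still holding the gate there with the gripper, because it springs back if you let go; knock no tin over and leave everything else where it is.

Things in the scene. Friction and masses are not known exactly. Their poses are not given: they have to be found in the camera images.
- pen: small-pet run fixed on the bench: pine and mesh, open-topped, 570 mm wide, 405 deep, 195 high. Origin on the bench under the middle of the 200 mm wide gate, in the plane of the front; x points into the run, y along the front to the hinge side, z up. Front faces lie 10 to 12 mm before that plane. The latch post begins at y = -100 mm, the fixed front ends at -255
- gate_hinge (a point): point on the gate's vertical hinge axis at the top of the frame (195 mm high); fixed to the run, axes as the run's. The free end swings out towards the robot (to the run's -x), so the gate turns clockwise seen from above
- gate (a joint): gate angle, rad: 0 shut (at the start), 1.57 square to the front, stop at 1.65. A spring pulls it shut (1 N at the latch when shut, 2 N wide). A sprung roller makes a click stop from about 0.35 to 1.05 rad: 5 to 6 N at the latch to pass; let go beyond it, the damped gate drifts back to about 1.05 and rests there
- catch (a joint): slide catch on the fixed front by the latch post, m: 0 bar across the gate (start), 0.016 fully back; gate free from 0.014. Stiff (4 N), stays where left. Two upright metal finger tabs, 20 mm wide, 5 thick, tops 240 mm up: one fixed (farther from the gate), one on the bar; squeezed together along the run's y they draw the bar back. Over their outer faces 48 mm, squeezed 32
- catch_grip (a point): midway between the slide catch's tabs as they stand when fully squeezed, 228 mm above the bench, 24 mm before the run's front plane; fixed to the run, axes as the run's. A gripper opened to 80 mm or more, centred here and closing along y, has both tabs between its fingers; the frame below ends at 195 mm
- latch (a joint): sprung squeeze latch on top of the gate's free end, m: 0 bolt in the keeper on the post, 0.014 fully squeezed; clear from 0.011. Springs out when let go (4 N at rest, 11 N squeezed). Two upright tabs as on the slide catch, tops 240 mm up: one fixed to the gate (nearer the hinge), one on the bolt; squeeze them together along the gate. Over their outer faces 47 mm, squeezed 33
- latch_grip (a point): midway between the latch's tabs as they stand when fully squeezed, 228 mm above the bench, 144 mm from the hinge axis; moves with the gate, y along the gate to the hinge. A gripper opened to 80 mm or more, centred here and closing along y, has both tabs between its fingers and can swing the gate by them; gate top at 195 mm, keeper to 209
- tin_shelf: low pine bench shelf, fixed: 340 mm long (its x), 110 mm deep (its y), top 75 mm above the bench; origin on the bench under its middle
- shelf_row (a point): middle of the shelf's top surface; the row of tins runs along the x axis here, on the line y = 0
- tin_a: stray tin on the bench in front of the gate, in its way: plain bare-metal lever-lid sample tin with a blank paper band, round, 52 mm in diameter and 62 mm high; origin at the centre of its underside, z up; mass about 0.13 to 0.25 kg; the four tins are alike
- tin_b: the other stray tin in front of the gate: plain bare-metal lever-lid sample tin with a blank paper band, round, 52 mm in diameter and 62 mm high; origin at the centre of its underside, z up; mass about 0.13 to 0.25 kg; the four tins are alike
- tin_c: tin already in the row on the shelf: plain bare-metal lever-lid sample tin with a blank paper band, round, 52 mm in diameter and 62 mm high; origin at the centre of its underside, z up; mass about 0.13 to 0.25 kg; the four tins are alike
- tin_d: the other tin already in the row, 58 mm from the first: plain bare-metal lever-lid sample tin with a blank paper band, round, 52 mm in diameter and 62 mm high; origin at the centre of its underside, z up; mass about 0.13 to 0.25 kg; the four tins are alike
- tape: flat roll of blue masking tape, 92 mm across, 24 mm high, lying on the bench in front of the slide catch; bystander, leave alone
- jar: empty open glass jar, 68 mm across, 85 mm high, on the bench beyond the hinge side of the gate; bystander, leave alone
- sand_block: cork sanding block, 66 x 116 x 32 mm, on the bench beyond the hinge side of the gate; bystander, leave alone
- mallet: hammer lying on the bench to the robot's left, 280 mm long; bystander, leave alone
- screwdriver: screwdriver with a yellow handle lying on the floor of the run, 200 mm long; bystander, leave alone
- bowl: white food bowl, 90 mm across, 35 mm high, inside the run; bystander, leave alone

How it is judged:
By the outcome, as a careful person would: the job done as asked, in the order asked, and still so for the second after the job is handed in, while the arm keeps its last pose, push and grip.
It also fails if it takes over 72 s, if anything falls off the work surface, if the arm or the gripper's body presses on something with over 40 N, if the wrist force passes 120 N, or if a joint passes its speed limit or range.

## Working session

There is one attempt and no reset: what is moved stays moved. The work goes in short steps, Python scripts to look and compute and a shell command to move; the robot and the scene stay as the last step left them, time stands still between calls to the robot, and variables do not carry over. Pictures are saved under pics/ and viewed, and the job is handed in when it is done.

```bash
ls; mkdir -p pics; cat > h.py <<'E'
import numpy as np, cv2
from bench import status, snapshot, env, models
def cam(s):
    R,_=cv2.Rodrigues(np.array(s["rvec"],float)); return np.array(s["camera_matrix"],float),R,np.array(s["tvec"],float).ravel()
def ray(s,px,z):
    K,R,t=cam(s); d=R.T@np.linalg.inv(K)@np.array([px[0],px[1],1.]); c=-R.T@t
    return c+d*(z-c[2])/d[2]
def proj(s,P):
    K,R,t=cam(s); p=K@(R@np.array(P,float)+t); return p[:2]/p[2]
def save(s,n):
    cv2.imwrite("pics/"+n,cv2.resize(s["color"][:,:,::-1],(800,600),interpolation=cv2.INTER_CUBIC))
E
python3 - <<'E'
from h import *
o=status.get_obs(); print(o, env.pinch_z)
Z=dict(pen=0,gate_hinge=195,catch_grip=228,latch_grip=228,tin_shelf=0,shelf_row=75,tin_a=0,tin_c=75,tape=0,jar=0,sand_block=0,mallet=0)
for n in ("scene","top"):
    s=snapshot(n); save(s,n+"0.png"); K,R,t=cam(s); print(n,K.tolist(),(-R.T@t).round())
    for k,z in Z.items():
        for r in models.mark_of(s,k)[:4]: print(k,round(r["p"],2),np.round(r["point"],1),ray(s,r["point"],z).round(1)[:2])
E
```

```text
pics
{'t': 0.0, 'joint_positions': array([ 1.10097610e+00,  2.76588545e-01,  1.50613186e+00, -1.89916202e-05,
        1.36071297e+00, -1.20994823e-01]), 'joint_velocities': array([-3.29312243e-05,  5.57463856e-04,  1.64640732e-03, -2.75025208e-04,
       -9.55666998e-04,  7.00919056e-04]), 'effort': array([-1.62523771e-03, -4.16770005e+01, -2.45802158e+01, -4.85433120e-04,
        1.11640131e-02, -1.13160340e-05]), 'position': array([196.29671837, 539.88756552, 230.44390953]), 'tcp_rot': array([ 3.03068416,  1.56895551, -2.03052625]), 'ft_force': array([-0.26975129, -0.45122255, -0.109967  ]), 'moment': array([-0.03390509,  0.03642136, -0.04208302]), 'gripper_width': 85.60094025486518} 18.700000000000003
scene [[364.4802905415541, 0.0, 256.05195983468616], [0.0, 364.4802905415541, 199.51694938246877], [0.0, 0.0, 1.0]] [ 903.  604. 1031.]
pen 0.62 [246.2 253.8] [601.9 119.6]
gate_hinge 0.86 [266.1 248.1] [607.  227.8]
catch_grip 0.65 [217.2 166.1] [570.4 -67.1]
latch_grip 0.87 [237.8 202.4] [596.2  81.4]
latch_grip 0.34 [275.  227.7] [563.4 207.3]
tin_shelf 0.56 [203.2 156.8] [ 494.2 
[... 917 characters left out ...]
8.3]
tin_shelf 0.83 [355.8 197. ] [ 501.2 -330.7]
shelf_row 0.63 [359.6 197. ] [ 493.3 -322.8]
shelf_row 0.55 [363.5 201.4] [ 479.2 -335.1]
tin_a 0.88 [358.5 186.5] [ 537.7 -340.6]
tin_a 0.77 [362.2 201.5] [ 486.1 -352.4]
tin_a 0.51 [237.2 200.2] [482.   75.6]
tin_a 0.49 [206.6 197.2] [490.2 180.6]
tin_c 0.88 [358.5 186.5] [ 527.5 -319.7]
tin_c 0.77 [362.2 201.5] [ 478.8 -330.9]
tin_c 0.51 [237.2 200.2] [474.9  73.3]
tin_c 0.49 [206.6 197.2] [482.6 172.4]
tape 0.75 [270.7 208.9] [454.5 -39.4]
tape 0.35 [184.5 150.8] [650.6 263. ]
jar 0.63 [145. 173.] [569.7 395.9]
sand_block 0.72 [158.1 220.5] [407.4 342.5]
sand_block 0.17 [290.6 163.7] [ 612.6 -106.3]
mallet 0.63 [137.7 246. ] [320.5 406.8]
```

```bash
python3 -m pendant --help | head -30
```

```text
invalid input: not JSON, or not a number
```

View pics/scene0.png

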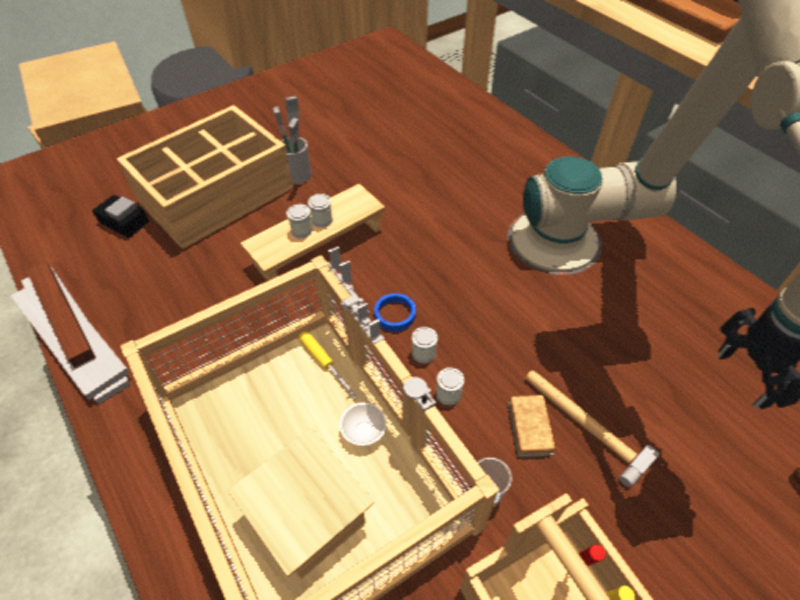

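View pics/top0.png

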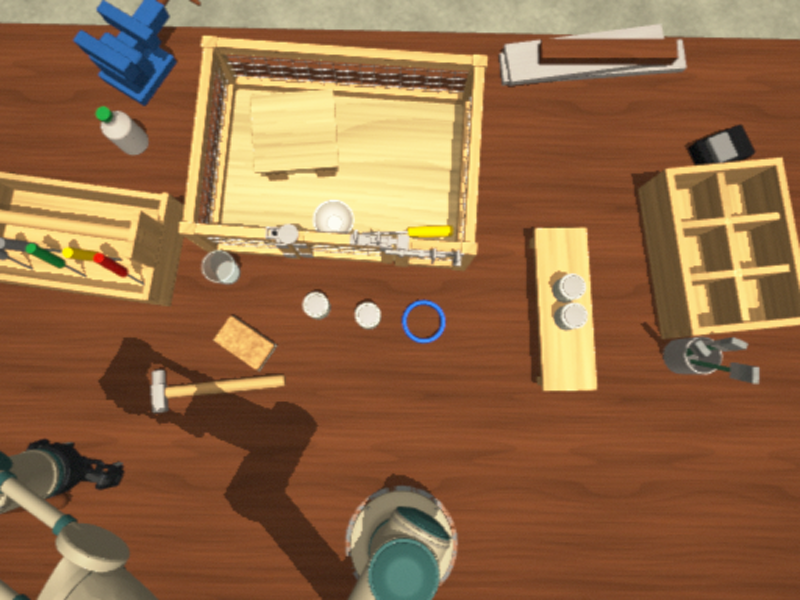

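```bash
python3 - <<'E'
from h import *
s=snapshot("scene"); t=snapshot("top")
def crop(s,x0,y0,w,h,n):
    c=s["color"][y0:y0+h,x0:x0+w,::-1]; k=min(800//w,600//h); cv2.imwrite("pics/"+n,cv2.resize(c,None,fx=k,fy=k,interpolation=cv2.INTER_CUBIC)); print(n,k)
crop(t,110,130,200,90,"ctop.png"); crop(t,335,140,60,115,"cshelf.png"); crop(s,200,160,110,110,"cscene.png"); crop(s,150,110,110,80,"cshelf2.png")
E
```

```text
ctop.png 4
cshelf.png 5
cscene.png 5
cshelf2.png 7
```

View pics/ctop.png

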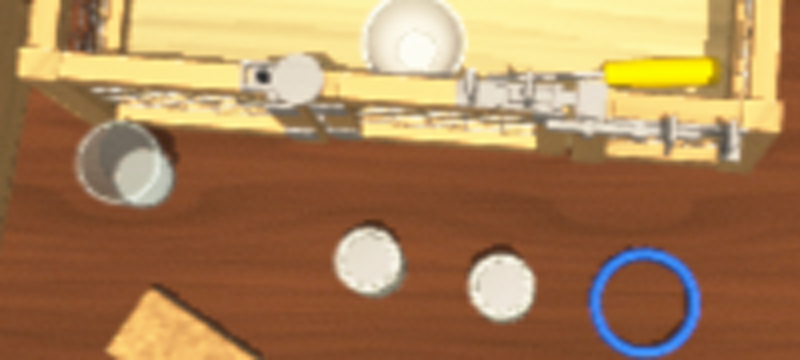

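View pics/cshelf.png

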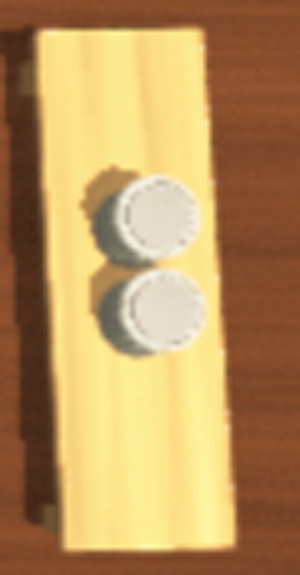

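View pics/cscene.png

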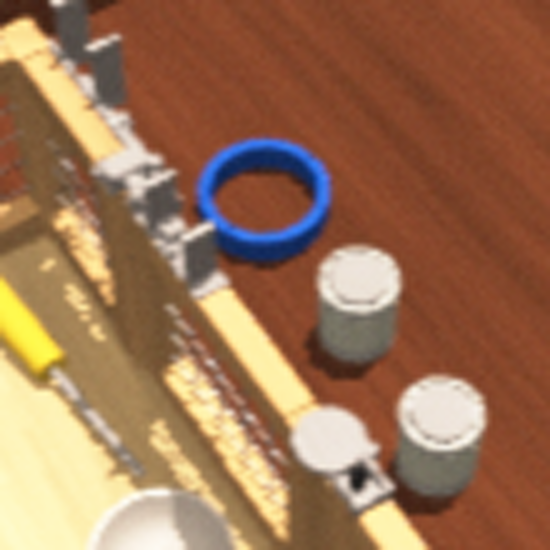

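View pics/cshelf2.png

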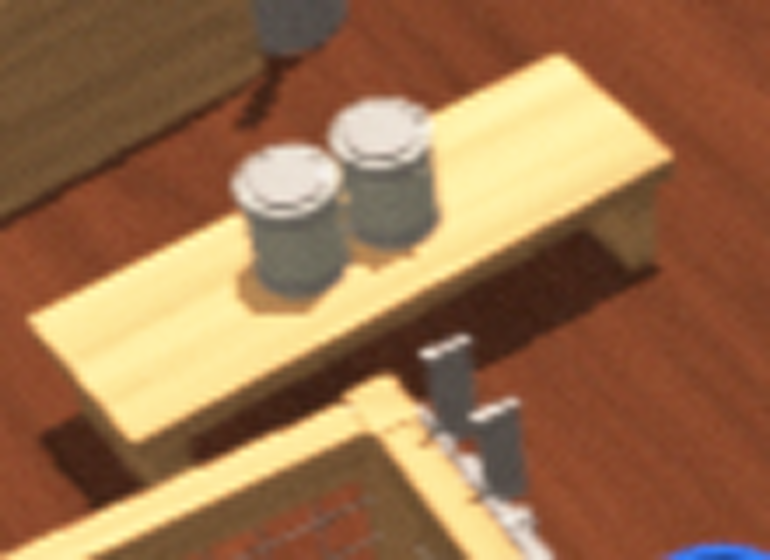

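```bash
python3 - <<'E'
from h import *
s=snapshot("scene"); t=snapshot("top")
def u(k,x0,y0,p): return ((p[0]+.5)/k-.5+x0,(p[1]+.5)/k-.5+y0)
T=lambda p:u(4,110,130,p); SH=lambda p:u(5,335,140,p); SC=lambda p:u(5,200,160,p); S2=lambda p:u(7,150,110,p)
def pr(n,z,tp=None,sp=None):
    o=[]
    if tp: o.append(ray(t,tp,z)[:2])
    if sp: o.append(ray(s,sp,z)[:2])
    print(n,np.round(o,1).tolist(),np.mean(o,0).round(1))
    return np.mean(o,0)
a=pr("tinL",62,T((369,260)),SC((441,410))); b=pr("tinR",62,T((502,287)),SC((358,277)))
c=pr("tinc",137,SH((160,217)),S2((288,180))); d=pr("tind",137,SH((164,311)),S2((382,132)))
cs=[pr("corner",75,SH(p),S2(q)) for p,q in zip([(37,30),(203,30),(235,548),(63,548)],[(140,443),(30,318),(562,55),(672,157)])]
print("shelf centre",np.mean(cs,0), "dir",(cs[0]+cs[1]-cs[2]-cs[3])/2, d-c)
pr("catch far",240,T((728,128)),S2((446,347)));pr("catch near",240,T((668,120)),S2((496,410)))
pr("latch near",240,T((527,75)),SC((197,230)));pr("latch bolt",240,T((470,75)),SC((158,180)))
pr("hinge",195,T((262,75)),SC((357,475)))
for n,z in (("gate_hinge",195),("catch_grip",228),("latch_grip",228),("pen",0)):
  print(n,[ (round(r["p"],2),ray(q,r["point"],z)[:2].round(1).tolist()) for q in (t,s) for r in models.mark_of(q,n)])
print(status.get_obs()["t"])
E
```

```text
tinL [[492.1, 189.6], [492.2, 188.7]] [492.1 189.1]
tinR [[472.1, 80.4], [473.5, 79.3]] [472.8  79.8]
tinc [[530.5, -327.8], [530.4, -325.4]] [ 530.5 -326.6]
tind [[472.1, -329.1], [473.0, -328.4]] [ 472.6 -328.8]
corner [[662.4, -267.5], [659.2, -265.6]] [ 660.8 -266.6]
corner [[664.6, -377.1], [665.3, -377.2]] [ 665.  -377.2]
corner [[327.6, -390.1], [326.8, -388.7]] [ 327.2 -389.4]
corner [[325.4, -280.5], [324.5, -281.8]] [ 325.  -281.1]
shelf centre [ 494.47998979 -328.56257582] dir [336.77519226  13.3771889 ] [-57.89738986  -2.19805991]
catch far [[572.7, -84.2], [569.9, -87.9]] [571.3 -86.1]
catch near [[577.7, -41.4], [572.0, -44.7]] [574.8 -43.1]
latch near [[608.4, 59.8], [604.1, 100.1]] [606.2  80. ]
latch bolt [[607.5, 100.6], [602.4, 59.1]] [605.   79.8]
hinge [[614.6, 258.0], [608.2, 250.6]] [611.4 254.3]
gate_hinge [(0.93, [611.3, 234.7]), (0.48, [578.5, -81.0])]
catch_grip [(0.68, [572.6, -69.8]), (0.58, [535.7, -193.9])]
latch_grip [(0.8, [594.5, 87.7]), (0.62, [600.1, 85.3])]
pen [(0.62, [595.0, 135.4]), (0.5, [615.0, -101.8]), (0.83, [601.6, 120.3]), (0.3, [489.2, 192.8])]
1.9
```

```bash
cat >> h.py <<'E'
from scipy.spatial.transform import Rotation as Ro
def st():
    o=status.get_obs(); R=Ro.from_euler('xyz',o["tcp_rot"]).as_matrix()
    return o,R
def plan(P,jaw=None):
    """P target TCP; jaw = desired world direction angle (rad) of jaw z-axis, mod pi. Prints tool shift in mm (current tool axes) and yaw"""
    o,R=st(); 
    print("t %.2f"%o["t"],"pos",o["position"].round(1),"x",R[:,0].round(3),"jaw ang %.3f"%np.arctan2(R[1,2],R[0,2]),"F",o["ft_force"].round(1),"w %.1f"%o["gripper_width"],"q",o["joint_positions"].round(2))
    if P is not None:
        d=R.T@(np.array(P,float)-o["position"]); print("  shift(tool) mm",d.round(1))
    if jaw is not None:
        a=np.arctan2(R[1,2],R[0,2]); dy=(a-jaw+np.pi/2)%np.pi-np.pi/2; print("  yaw",round(dy,3))
E
python3 - <<'E'
from h import *
t=snapshot("top")
def u(k,x0,y0,p): return ((p[0]+.5)/k-.5+x0,(p[1]+.5)/k-.5+y0)
A=ray(t,u(4,110,130,(20,75)),195);B=ray(t,u(4,110,130,(778,130)),195);print(A,B,np.arctan2(-(A-B)[0],(A-B)[1]))
A=ray(t,u(4,110,130,(20,48)),195);B=ray(t,u(4,110,130,(778,102)),195);print(A,B,np.arctan2(-(A-B)[0],(A-B)[1]))
plan([472.8,79.8,120],np.pi/2); plan([492.1,189.1,120],np.pi/2)
print(st()[1])
E
```

```text
[610.85623248 437.74489165 195.        ] [ 580.86859057 -126.14121884  195.        ] -0.05313026765513958
[631.3879241  439.07861886 195.        ] [ 602.03412234 -126.10236732  195.        ] -0.05189037074662736
t 1.95 pos [196.5 540.4 231.3] x [ 0.  0. -1.] jaw ang 1.222 F [-0.6  0.2  0.3] w 85.3 q [ 1.1   0.28  1.5   0.    1.36 -0.12]
  shift(tool) mm [ 111.3 -417.  -338.5]
  yaw -0.349
t 1.95 pos [196.5 540.4 231.3] x [ 0.  0. -1.] jaw ang 1.222 F [-0.6  0.2  0.3] w 85.3 q [ 1.1   0.28  1.5   0.    1.36 -0.12]
  shift(tool) mm [ 111.3 -397.8 -229.1]
  yaw -0.349
[[ 2.91067797e-05 -9.39789781e-01  3.41753080e-01]
 [ 7.95326449e-05  3.41753081e-01  9.39789777e-01]
 [-9.99999996e-01 -1.73727654e-07  8.46912985e-05]]
```

```bash
python3 -m pendant '[{"travel":[0,0,0],"yaw":-0.1163},{"travel":[0,0,0],"yaw":-0.1163},{"travel":[0,0,0],"yaw":-0.1164},{"travel":[0.009,-0.0246,-0.0293],"yaw":0},{"travel":[0.009,-0.0246,-0.0293],"yaw":0},{"travel":[0.009,-0.0246,-0.0293],"yaw":0},{"travel":[0.009,-0.0246,-0.0293],"yaw":0},{"travel":[0.009,-0.0246,-0.0293],"yaw":0}]' 0
python3 -m pendant '[{"travel":[0.009,-0.0246,-0.0293],"yaw":0},{"travel":[0.009,-0.0246,-0.0293],"yaw":0},{"travel":[0.009,-0.0246,-0.0293],"yaw":0},{"travel":[0.009,-0.0246,-0.0293],"yaw":0},{"travel":[0.009,-0.0246,-0.0293],"yaw":0},{"travel":[0.009,-0.0246,-0.0293],"yaw":0},{"travel":[0.009,-0.0246,-0.0293],"yaw":0},{"travel":[0,0,0],"yaw":0}]'
python3 -c "
from h import *
plan([492.1,189.1,20],np.pi/2)"
```

```text
t: 2.62
position: [320.3, 392.7, 186.1]
tcp_rot: [-0.857, 1.57, 0.715]
ft_force: [0.8, 0.0, -0.6]
gripper_width: 85.5
t: 3.28
position: [496.1, 183.8, 121.9]
tcp_rot: [-2.565, 1.567, -0.999]
ft_force: [-0.0, 1.0, 0.1]
gripper_width: 85.3
t 3.28 pos [496.1 183.8 121.9] x [ 0.002 -0.003 -1.   ] jaw ang 1.566 F [-0.   1.   0.1] w 85.3 q [ 0.23  0.29  1.77 -0.    1.07 -1.34]
  shift(tool) mm [101.9   4.2   5.6]
  yaw -0.005
```

```bash
python3 -m pendant '[{"travel":[0.030,0,0],"yaw":0},{"travel":[0.030,0,0],"yaw":0},{"travel":[0.03,0,0],"yaw":0},{"travel":[0.013,0,0],"yaw":0},{"travel":[0,0,0],"yaw":0},{"travel":[0,0,0],"yaw":0},{"travel":[0,0,0],"yaw":0},{"travel":[0,0,0],"yaw":0}]'
python3 -c "
from h import *
t=snapshot('top');save(t,'g1.png');s=snapshot('scene');save(s,'g1s.png')
plan([492.1,189.1,20],np.pi/2)"
```

```text
t: 3.95
position: [493.1, 189.4, 21.8]
tcp_rot: [-1.301, 1.567, 0.271]
ft_force: [-0.3, -0.2, 0.6]
gripper_width: 85.3
t 4.05 pos [492.8 189.3  21.7] x [ 0.003  0.001 -1.   ] jaw ang 1.571 F [-0.   0.   0.4] w 85.2 q [ 0.23  0.41  1.9   0.    0.83 -1.34]
  shift(tool) mm [ 1.7  0.7 -0.2]
  yaw 0.0
```

View pics/g1s.png

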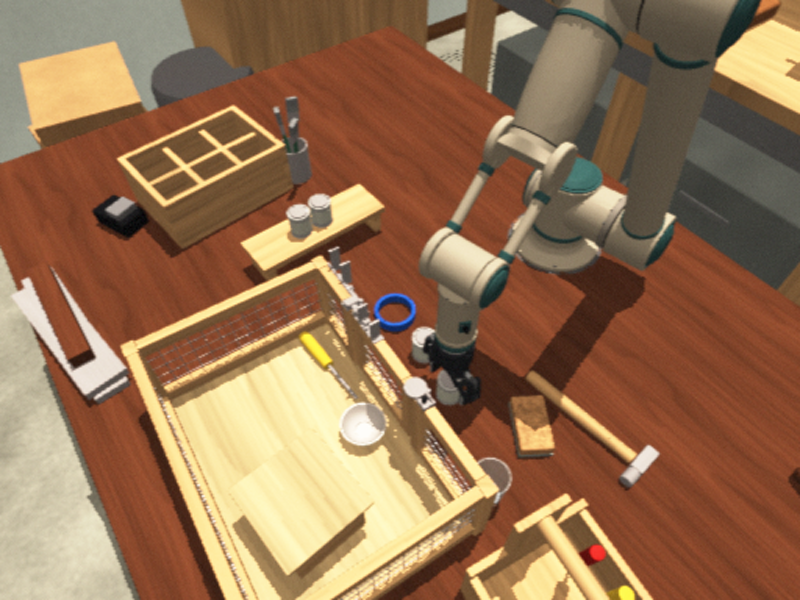

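The gripper straddles the left tin at about (450, 385), with the other tin clear at (424, 345). I'll grip and lift it.

```bash
python3 -m pendant '[{"travel":[0,0,0],"yaw":0},{"travel":[0,0,0],"yaw":0},{"travel":[0,0,0],"yaw":0},{"travel":[0,0,0],"yaw":0},{"travel":[0,0,0],"yaw":0},{"travel":[0,0,0],"yaw":0},{"travel":[0,0,0],"yaw":0},{"travel":[0,0,0],"yaw":0}]' 1
python3 -m pendant '[{"travel":[-0.01,0,0],"yaw":0},{"travel":[-0.02,0,0],"yaw":0},{"travel":[-0.03,0,0],"yaw":0},{"travel":[-0.03,0,0],"yaw":0},{"travel":[-0.03,0,0],"yaw":0},{"travel":[-0.03,0,0],"yaw":0},{"travel":[-0.02,0.0,0],"yaw":0},{"travel":[0,0,0],"yaw":0}]'
python3 -c "
from h import *
plan([588.4,-324.4,190],np.pi/2+.038)"
```

```text
t: 4.72
position: [492.3, 189.1, 21.0]
tcp_rot: [-1.184, 1.57, 0.387]
ft_force: [-1.4, 0.1, 4.7]
gripper_width: 50.6
t: 5.38
position: [494.5, 189.5, 195.3]
tcp_rot: [-1.332, 1.561, 0.239]
ft_force: [0.6, 0.6, -1.2]
gripper_width: 50.8
t 5.38 pos [494.5 189.5 195.3] x [ 0.009  0.002 -1.   ] jaw ang 1.571 F [ 0.6  0.6 -1.2] w 50.8 q [ 0.23  0.23  1.67  0.    1.24 -1.34]
  shift(tool) mm [   5.   -93.8 -514. ]
  yaw -0.038
```

```bash
python3 -m pendant '[{"travel":[0,0,-0.037],"yaw":0},{"travel":[0,0,-0.037],"yaw":0},{"travel":[0,0,-0.037],"yaw":0},{"travel":[0,0,-0.037],"yaw":0},{"travel":[0,0,-0.037],"yaw":0},{"travel":[0,0,-0.037],"yaw":0},{"travel":[0,0,-0.037],"yaw":0},{"travel":[0,0,-0.037],"yaw":0}]'
python3 -m pendant '[{"travel":[0,0,-0.037],"yaw":0},{"travel":[0,0,-0.037],"yaw":0},{"travel":[0,-0.016,-0.0365],"yaw":0},{"travel":[0,-0.016,-0.0365],"yaw":0},{"travel":[0,-0.016,-0.0365],"yaw":0},{"travel":[0,-0.019,-0.0337],"yaw":0},{"travel":[0,-0.0295,0],"yaw":-0.038},{"travel":[0,0,0],"yaw":0}]'
python3 -m pendant '[{"travel":[0.020,0,0],"yaw":0},{"travel":[0.020,0,0],"yaw":0},{"travel":[0.020,0,0],"yaw":0},{"travel":[0,0,0],"yaw":0},{"travel":[0,0,0],"yaw":0},{"travel":[0,0,0],"yaw":0},{"travel":[0,0,0],"yaw":0},{"travel":[0,0,0],"yaw":0}]'
python3 -c "
from h import *
plan([588.4,-324.4,95],np.pi/2+.038)
s=snapshot('scene');t=snapshot('top')
c=s['color'][100:200,130:270,::-1]; cv2.imwrite('pics/p1.png',cv2.resize(c,None,fx=5.5,fy=5.5,interpolation=cv2.INTER_CUBIC))
c=t['color'][130:260,320:440,::-1]; cv2.imwrite('pics/p1t.png',cv2.resize(c,None,fx=4.5,fy=4.5,interpolation=cv2.INTER_CUBIC))
"
```

```text
t: 6.05
position: [490.5, -108.5, 189.0]
tcp_rot: [1.149, 1.568, 2.72]
ft_force: [0.4, -0.8, -1.1]
gripper_width: 51.2
t: 6.72
position: [592.3, -326.6, 187.4]
tcp_rot: [-1.164, 1.568, 0.444]
ft_force: [0.7, 0.5, -2.0]
gripper_width: 50.8
t: 7.38
position: [589.1, -324.7, 131.8]
tcp_rot: [-2.174, 1.568, -0.565]
ft_force: [-0.2, -0.2, -1.3]
gripper_width: 50.8
t 7.38 pos [ 589.1 -324.7  131.8] x [ 0.002 -0.001 -1.   ] jaw ang 1.609 F [-0.2 -0.2 -1.3] w 50.8 q [-0.61  0.48  1.43  0.    1.23 -2.22]
  shift(tool) mm [36.8  0.8  0.4]
  yaw 0.0
```

View pics/p1.png

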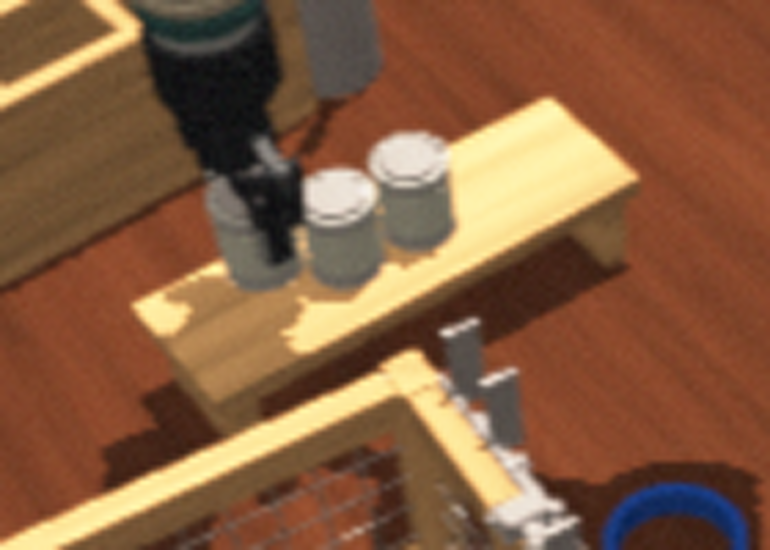

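View pics/p1t.png

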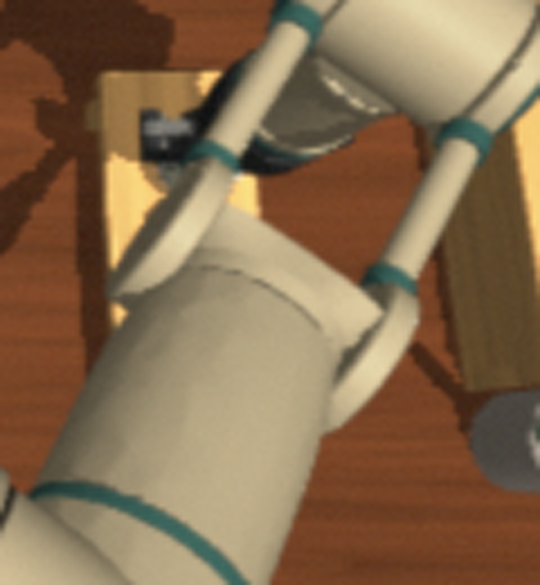

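```bash
python3 -m pendant '[{"travel":[0.012,0,0],"yaw":0},{"travel":[0.012,0.001,0],"yaw":0},{"travel":[0.007,0,0],"yaw":0},{"travel":[0.003,0,0],"yaw":0},{"travel":[0.0015,0,0],"yaw":0},{"travel":[0,0,0],"yaw":0},{"travel":[0,0,0],"yaw":0},{"travel":[0,0,0],"yaw":0}]'
python3 -c "
from h import *
plan(None)"
```

```text
t: 8.15
position: [586.4, -323.7, 96.1]
tcp_rot: [1.014, 1.569, 2.623]
ft_force: [-4.8, 2.9, 7.7]
gripper_width: 50.7
t 8.15 pos [ 586.4 -323.7   96.1] x [-0.001  0.001 -1.   ] jaw ang 1.609 F [-4.8  2.9  7.7] w 50.7 q [-0.61  0.51  1.48 -0.    1.15 -2.22]
```

```bash
python3 -m pendant '[{"travel":[0,0,0],"yaw":0},{"travel":[0,0,0],"yaw":0},{"travel":[0,0,0],"yaw":0},{"travel":[0,0,0],"yaw":0},{"travel":[-0.02,0,0],"yaw":0},{"travel":[-0.04,0,0],"yaw":0},{"travel":[-0.04,0,0],"yaw":0},{"travel":[0,0,0],"yaw":0.038}]' 0
python3 -c "
from h import *
plan([472.8,79.8,120],np.pi/2)"
```

```text
t: 8.82
position: [591.4, -327.0, 203.7]
tcp_rot: [-2.17, 1.555, -0.599]
ft_force: [0.4, -0.4, 1.0]
gripper_width: 85.5
t 8.82 pos [ 591.4 -327.   203.7] x [ 0.013 -0.009 -1.   ] jaw ang 1.570 F [ 0.4 -0.4  1. ] w 85.5 q [-0.61  0.43  1.33  0.    1.36 -2.18]
  shift(tool) mm [ 78.5 119.8 407.5]
  yaw -0.0
```

```bash
python3 -m pendant '[{"travel":[0,0.0286,0.029],"yaw":0},{"travel":[0,0.0286,0.029],"yaw":0},{"travel":[0,0.0287,0.029],"yaw":0},{"travel":[0,0.0287,0.029],"yaw":0},{"travel":[0,0,0.036],"yaw":0},{"travel":[0,0,0.036],"yaw":0},{"travel":[0,0,0.036],"yaw":0},{"travel":[0,0,0.036],"yaw":0}]'
python3 -m pendant '[{"travel":[0,0,0.036],"yaw":0},{"travel":[0,0,0.036],"yaw":0},{"travel":[0,0,0.036],"yaw":0},{"travel":[0,0,0.036],"yaw":0},{"travel":[0.03,0,0],"yaw":0},{"travel":[0.03,0,0],"yaw":0},{"travel":[0.02,0,0],"yaw":0},{"travel":[0,0,0],"yaw":0}]'
python3 -m pendant '[{"travel":[0,0,0],"yaw":0},{"travel":[0,0,0],"yaw":0},{"travel":[0,0,0],"yaw":0},{"travel":[0,0,0],"yaw":0},{"travel":[0,0,0],"yaw":0},{"travel":[0,0,0],"yaw":0},{"travel":[0,0,0],"yaw":0},{"travel":[0,0,0],"yaw":0}]'
python3 -c "
from h import *
plan([472.8,79.8,20],np.pi/2)
s=snapshot('scene');save(s,'p2.png')
c=s['color'][100:200,130:270,::-1]; cv2.imwrite('pics/p2c.png',cv2.resize(c,None,fx=5.5,fy=5.5,interpolation=cv2.INTER_CUBIC))
"
```

```text
t: 9.48
position: [472.5, -63.0, 195.0]
tcp_rot: [-1.628, 1.57, -0.058]
ft_force: [2.2, 0.0, -0.2]
gripper_width: 85.4
t: 10.15
position: [469.3, 80.0, 111.1]
tcp_rot: [1.585, 1.562, -3.126]
ft_force: [-1.6, 0.7, 0.1]
gripper_width: 85.4
t: 10.82
position: [472.8, 79.6, 115.1]
tcp_rot: [-1.369, 1.57, 0.202]
ft_force: [0.0, 1.5, -0.5]
gripper_width: 85.5
t 10.82 pos [472.8  79.6 115.1] x [ 0.001  0.    -1.   ] jaw ang 1.571 F [ 0.   1.5 -0.5] w 85.5 q [ 0.02  0.23  1.88  0.    1.03 -1.55]
  shift(tool) mm [95.1  0.1  0.2]
  yaw 0.0
```

View pics/p2c.png

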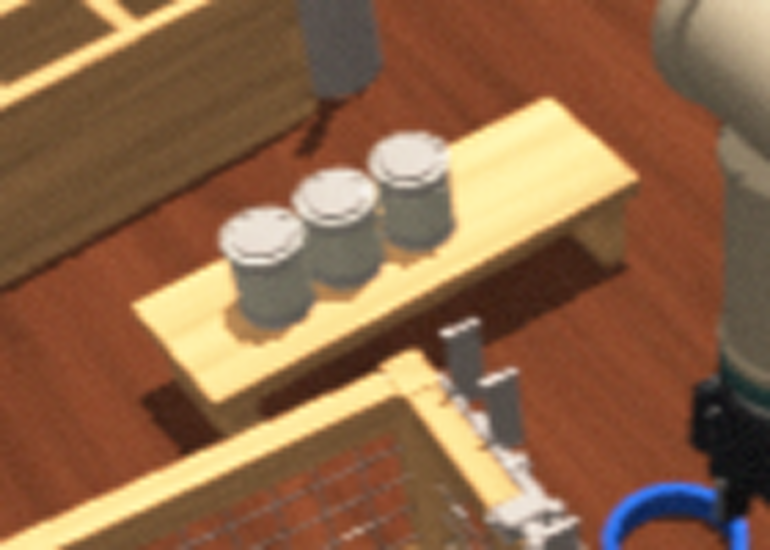

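View pics/p2.png

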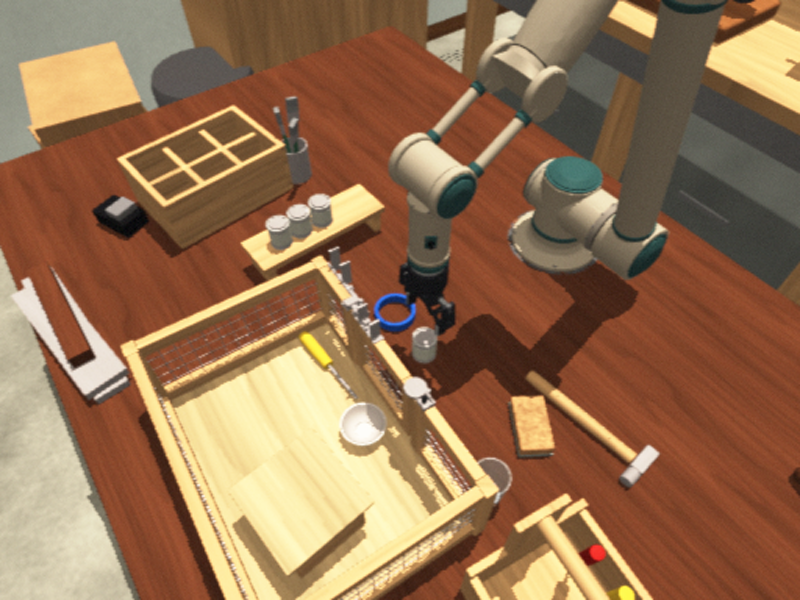

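Three tins stand upright in line on the shelf, tops at (263,236), (336,195) and (411,157) in the crop. The gripper is above the last stray tin, so I'll go down and grip it.

```bash
python3 -m pendant '[{"travel":[0.03,0,0],"yaw":0},{"travel":[0.03,0,0],"yaw":0},{"travel":[0.025,0,0],"yaw":0},{"travel":[0.009,0,0],"yaw":0},{"travel":[0,0,0],"yaw":0},{"travel":[0,0,0],"yaw":0},{"travel":[0,0,0],"yaw":0},{"travel":[0,0,0],"yaw":0}]'
python3 -m pendant '[{"travel":[0,0,0],"yaw":0},{"travel":[0,0,0],"yaw":0},{"travel":[0,0,0],"yaw":0},{"travel":[0,0,0],"yaw":0},{"travel":[0,0,0],"yaw":0},{"travel":[0,0,0],"yaw":0},{"travel":[0,0,0],"yaw":0},{"travel":[0,0,0],"yaw":0}]' 1
python3 -m pendant '[{"travel":[-0.01,0,0],"yaw":0},{"travel":[-0.02,0,0],"yaw":0},{"travel":[-0.03,0,0],"yaw":0},{"travel":[-0.03,0,0],"yaw":0},{"travel":[-0.03,0,0],"yaw":0},{"travel":[-0.03,0,0],"yaw":0},{"travel":[-0.02,0.0,0],"yaw":0},{"travel":[0,0,0],"yaw":0}]'
python3 -c "
from h import *
plan([414.7,-331,190],np.pi/2+.038)"
```

```text
t: 11.53
position: [474.2, 79.7, 22.2]
tcp_rot: [-1.534, 1.567, 0.037]
ft_force: [1.2, 0.6, 0.7]
gripper_width: 85.5
t: 12.2
position: [473.2, 79.7, 21.8]
tcp_rot: [-1.43, 1.569, 0.141]
ft_force: [-0.1, 0.8, 5.8]
gripper_width: 50.9
t: 12.87
position: [475.4, 79.7, 195.2]
tcp_rot: [-1.543, 1.561, 0.028]
ft_force: [1.4, -0.1, -2.3]
gripper_width: 50.5
t 12.87 pos [475.4  79.7 195.2] x [ 0.009  0.    -1.   ] jaw ang 1.571 F [ 1.4 -0.1 -2.3] w 50.5 q [ 0.02  0.16  1.76  0.    1.22 -1.55]
  shift(tool) mm [   4.5   60.9 -410.7]
  yaw -0.038
```

```bash
python3 -m pendant '[{"travel":[0,0.0053,-0.0373],"yaw":0},{"travel":[0,0.0053,-0.0373],"yaw":0},{"travel":[0,0.0053,-0.0373],"yaw":0},{"travel":[0,0.0053,-0.0373],"yaw":0},{"travel":[0,0.0053,-0.0373],"yaw":0},{"travel":[0,0.0053,-0.0373],"yaw":0},{"travel":[0,0.0053,-0.0373],"yaw":0},{"travel":[0,0.0053,-0.0373],"yaw":0}]'
python3 -m pendant '[{"travel":[0,0.0053,-0.0373],"yaw":0},{"travel":[0,0.0053,-0.0373],"yaw":0},{"travel":[0,0.0053,-0.0373],"yaw":0},{"travel":[0,0,0],"yaw":-0.038},{"travel":[0.02,0,0],"yaw":0},{"travel":[0.02,0,0],"yaw":0},{"travel":[0.02,0,0],"yaw":0},{"travel":[0,0,0],"yaw":0}]'
python3 -m pendant '[{"travel":[0,0,0],"yaw":0},{"travel":[0,0,0],"yaw":0},{"travel":[0,0,0],"yaw":0},{"travel":[0,0,0],"yaw":0},{"travel":[0,0,0],"yaw":0},{"travel":[0,0,0],"yaw":0},{"travel":[0,0,0],"yaw":0},{"travel":[0,0,0],"yaw":0}]'
python3 -c "
from h import *
plan([414.7,-331,97],np.pi/2+.038)
s=snapshot('scene')
c=s['color'][100:200,130:270,::-1]; cv2.imwrite('pics/p3c.png',cv2.resize(c,None,fx=5.5,fy=5.5,interpolation=cv2.INTER_CUBIC))
"
```

```text
t: 13.53
position: [428.8, -219.9, 189.3]
tcp_rot: [0.859, 1.568, 2.43]
ft_force: [1.5, 0.7, -2.1]
gripper_width: 50.8
t: 14.2
position: [411.3, -327.7, 125.5]
tcp_rot: [0.72, 1.559, 2.329]
ft_force: [-0.1, 0.6, -2.5]
gripper_width: 51.1
t: 14.87
position: [414.6, -330.7, 131.0]
tcp_rot: [-2.261, 1.57, -0.652]
ft_force: [0.6, 0.2, -2.6]
gripper_width: 50.7
t 14.87 pos [ 414.6 -330.7  131. ] x [ 0. -0. -1.] jaw ang 1.609 F [ 0.6  0.2 -2.6] w 50.7 q [-0.8   0.29  1.76  0.    1.1  -2.41]
  shift(tool) mm [34.  -0.1 -0.3]
  yaw 0.0
```

View pics/p3c.png

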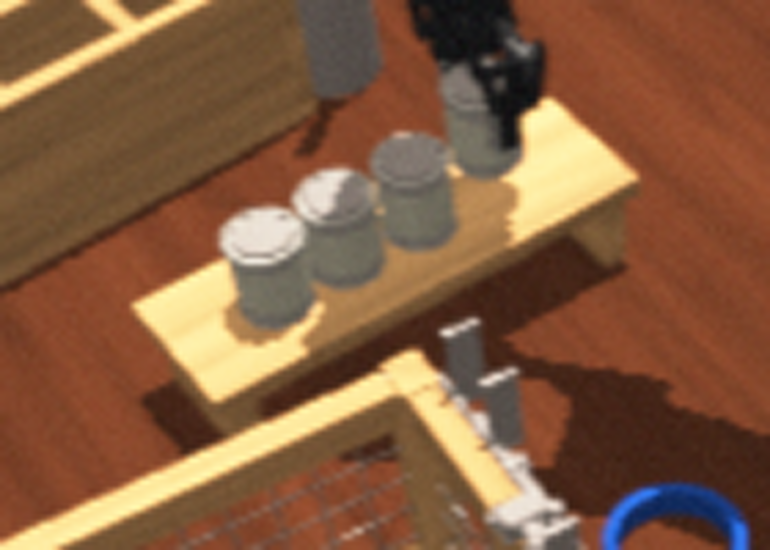

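```bash
python3 -m pendant '[{"travel":[0.012,0,0],"yaw":0},{"travel":[0.012,0,0],"yaw":0},{"travel":[0.007,0,0],"yaw":0},{"travel":[0.003,0,0],"yaw":0},{"travel":[0.0005,0,0],"yaw":0},{"travel":[0,0,0],"yaw":0},{"travel":[0,0,0],"yaw":0},{"travel":[0,0,0],"yaw":0}]'
python3 -c "
from h import *
plan(None)"
```

```text
t: 15.58
position: [413.9, -330.1, 96.8]
tcp_rot: [0.746, 1.569, 2.355]
ft_force: [-3.6, 2.3, 4.9]
gripper_width: 50.8
t 15.58 pos [ 413.9 -330.1   96.8] x [-0.001  0.001 -1.   ] jaw ang 1.609 F [-3.6  2.3  4.9] w 50.8 q [-0.8   0.32  1.8  -0.    1.02 -2.41]
```

```bash
python3 -m pendant '[{"travel":[0,0,0],"yaw":0},{"travel":[0,0,0],"yaw":0},{"travel":[0,0,0],"yaw":0},{"travel":[0,0,0],"yaw":0},{"travel":[-0.02,0,0],"yaw":0},{"travel":[-0.04,0,0],"yaw":0},{"travel":[-0.04,0,0],"yaw":0},{"travel":[-0.04,0,0],"yaw":0.038}]' 0
python3 -m pendant '[{"travel":[-0.04,0,0],"yaw":0},{"travel":[0,0,0],"yaw":0},{"travel":[0,0,0],"yaw":0},{"travel":[0,0,0],"yaw":0},{"travel":[0,0,0],"yaw":0},{"travel":[0,0,0],"yaw":0},{"travel":[0,0,0],"yaw":0},{"travel":[0,0,0],"yaw":0}]' 0
python3 -c "
from h import *
s=snapshot('scene');t=snapshot('top')
def mk(c,n,k): cv2.imwrite('pics/'+n,cv2.resize(c[:,:,::-1],None,fx=k,fy=k,interpolation=cv2.INTER_CUBIC))
mk(s['color'][100:200,150:270],'q1.png',6); mk(t['color'][140:185,215:305],'q2.png',8); mk(s['color'][155:225,200:250],'q3.png',8)
plan([572,-72.5,260],np.pi/2-.0525)
for n,z in (('gate_hinge',195),('catch_grip',228),('latch_grip',228),('tin_a',75)):
  print(n,[ (round(r['p'],2),ray(q,r['point'],z)[:2].round(1).tolist()) for q in (t,s) for r in models.mark_of(q,n)])
"
```

```text
t: 16.25
position: [414.4, -330.6, 237.5]
tcp_rot: [0.585, 1.57, 2.155]
ft_force: [0.6, -0.9, -0.6]
gripper_width: 85.3
t: 16.92
position: [414.3, -330.4, 275.1]
tcp_rot: [0.723, 1.569, 2.294]
ft_force: [0.5, -0.8, -0.2]
gripper_width: 85.3
t 17.02 pos [ 414.4 -330.6  275.6] x [-0.001  0.001 -1.   ] jaw ang 1.571 F [-1.  -0.8  0. ] w 85.6 q [-0.8   0.19  1.52  0.    1.44 -2.38]
  shift(tool) mm [  15.7 -157.7  258.1]
  yaw 0.053
gate_hinge [(0.97, [618.8, 226.4]), (0.27, [335.8, 346.7]), (0.15, [511.3, -290.8]), (0.95, [603.9, 226.3])]
catch_grip [(0.72, [569.5, -78.6]), (0.57, [571.4, -63.9]), (0.23, [588.8, -119.6])]
latch_grip [(0.78, [610.9, 81.4]), (0.71, [607.5, 76.2])]
tin_a [(0.8, [482.9, -338.8]), (0.7, [529.3, -312.9]), (0.57, [588.2, -336.1]), (0.56, [424.4, -322.6]), (0.68, [413.9, -317.0]), (0.68, [476.4, -322.7]), (0.56, [585.6, -327.0]), (0.56, [537.5, -322.6])]
```

View pics/q1.png

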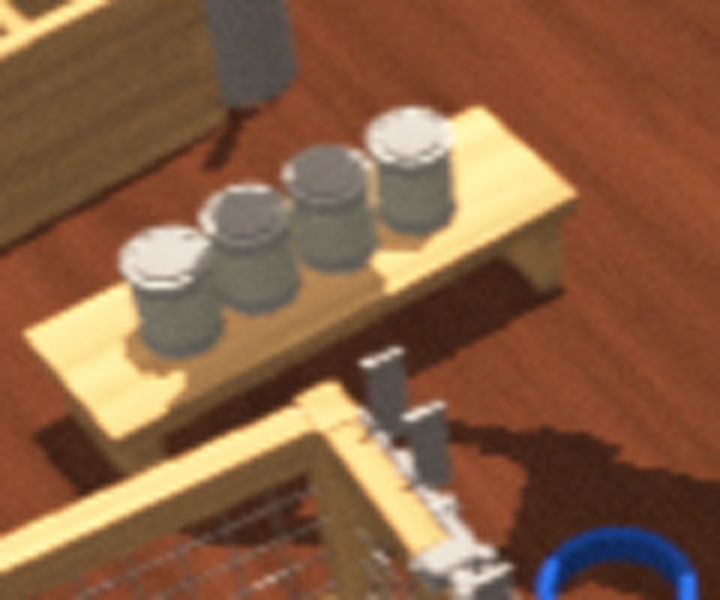

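View pics/q2.png

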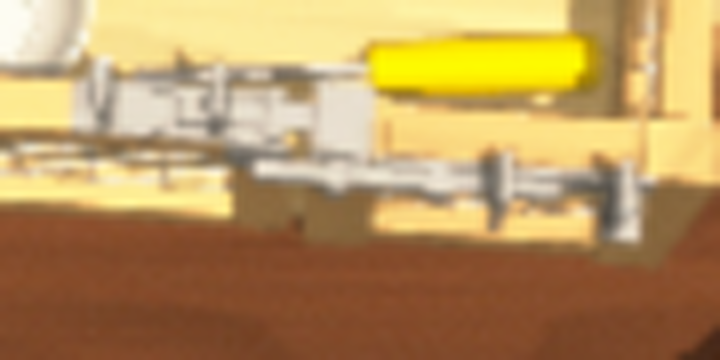

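View pics/q3.png

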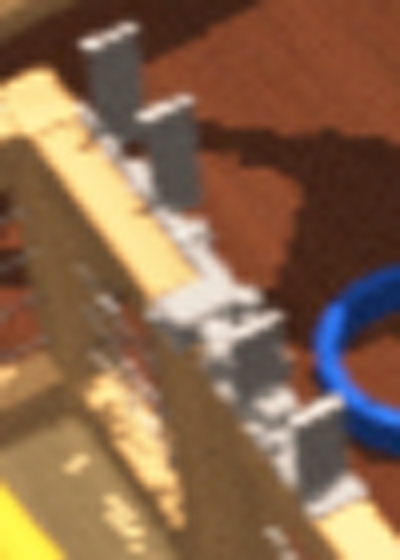

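```bash
python3 -c "
from h import *
s=snapshot('scene');t=snapshot('top')
def u(k,x0,y0,p): return ((p[0]+.5)/k-.5+x0,(p[1]+.5)/k-.5+y0)
for n,a,b in (('cfar',(624,190),(108,37)),('cnear',(500,178),(166,108)),('lbolt',(217,94),(255,324)),('lfix',(100,86),(318,410))):
  print(n,ray(t,u(8,215,140,a),240)[:2].round(1),ray(s,u(8,200,155,b),240)[:2].round(1))
for n,p in (('catch',(571,-73,228)),): print(proj(t,p),proj(s,p))
print('tins',[ray(s,u(6,150,100,p),137)[:2].round(1).tolist() for p in ((166,256),(246,215),(328,174),(409,136))])
"
```

```text
cfar [567.9 -86.9] [570.6 -88.1]
cnear [571.3 -42.7] [572.1 -45.2]
lbolt [599.8  58.7] [600.8  57.9]
lfix [601.8 100.6] [603.9 101.2]
[287.26894663 162.94064408] [215.98978026 165.01388951]
tins [[586.4, -322.0], [531.1, -325.1], [473.1, -327.5], [415.1, -328.0]]
```

```bash
python3 -m pendant '[{"travel":[0,-0.0194,0.0321],"yaw":0},{"travel":[0,-0.0194,0.0321],"yaw":0},{"travel":[0,-0.0194,0.0321],"yaw":0},{"travel":[0,-0.0194,0.0321],"yaw":0},{"travel":[0,-0.0194,0.0321],"yaw":0},{"travel":[0,-0.0194,0.0321],"yaw":0},{"travel":[0,-0.0194,0.0321],"yaw":0},{"travel":[0,-0.0194,0.0321],"yaw":0}]' 0
python3 -m pendant '[{"travel":[0,0,0],"yaw":0.0525},{"travel":[0,0,0],"yaw":0},{"travel":[0,0,0],"yaw":0},{"travel":[0,0,0],"yaw":0},{"travel":[0,0,0],"yaw":0},{"travel":[0,0,0],"yaw":0},{"travel":[0,0,0],"yaw":0},{"travel":[0,0,0],"yaw":0}]' 0
python3 -c "
from h import *
plan([570,-74,210],np.pi/2-.0525)
s=snapshot('scene')
c=s['color'][110:210,170:290,::-1]; cv2.imwrite('pics/r1.png',cv2.resize(c,None,fx=6,fy=6,interpolation=cv2.INTER_CUBIC))
"
```

```text
t: 18.18
position: [570.4, -72.1, 276.5]
tcp_rot: [-1.876, 1.57, -0.305]
ft_force: [-0.9, -0.7, 0.2]
gripper_width: 85.0
t: 18.85
position: [569.4, -74.5, 276.4]
tcp_rot: [-1.168, 1.571, 0.35]
ft_force: [0.3, 0.0, 0.6]
gripper_width: 85.5
t 18.85 pos [569.4 -74.5 276.4] x [ 0.  0. -1.] jaw ang 1.518 F [0.3 0.  0.6] w 85.5 q [-0.25  0.25  1.43  0.    1.46 -1.77]
  shift(tool) mm [66.4 -0.5  0.5]
  yaw -0.001
```

View pics/r1.png

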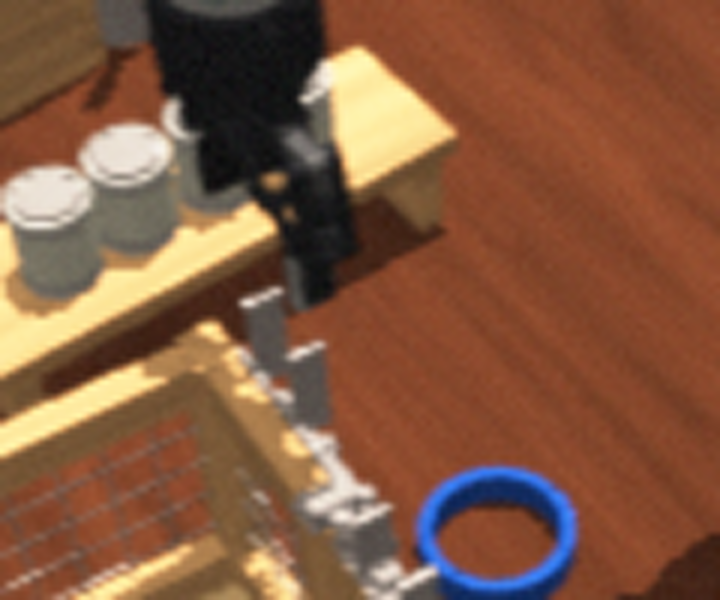

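```bash
python3 -m pendant '[{"travel":[0.012,0,0],"yaw":0},{"travel":[0.012,0,0],"yaw":0},{"travel":[0.012,0,0],"yaw":0},{"travel":[0.012,0,0],"yaw":0},{"travel":[0.01,0,0],"yaw":0},{"travel":[0.008,0,0],"yaw":0},{"travel":[0,0,0],"yaw":0},{"travel":[0,0,0],"yaw":0}]' 0
python3 -c "
from h import *
plan([570,-74,210],np.pi/2-.0525)
s=snapshot('scene')
c=s['color'][110:210,170:290,::-1]; cv2.imwrite('pics/r2.png',cv2.resize(c,None,fx=6,fy=6,interpolation=cv2.INTER_CUBIC))
"
```

```text
t: 19.57
position: [569.6, -73.9, 210.1]
tcp_rot: [1.231, 1.57, 2.75]
ft_force: [0.1, 0.6, 0.0]
gripper_width: 85.4
t 19.57 pos [569.6 -73.9 210.1] x [-0.001  0.    -1.   ] jaw ang 1.518 F [0.1 0.6 0. ] w 85.4 q [-0.25  0.29  1.54  0.    1.31 -1.77]
  shift(tool) mm [ 0.1 -0.4 -0.1]
  yaw 0.0
```

View pics/r2.png

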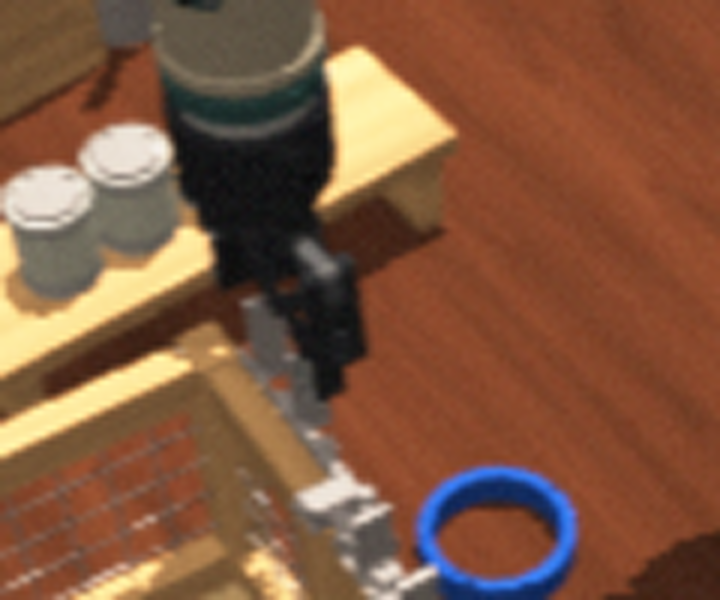

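```bash
python3 -m pendant '[{"travel":[0,0,0],"yaw":0},{"travel":[0,0,0],"yaw":0},{"travel":[0,0,0],"yaw":0},{"travel":[0,0,0],"yaw":0},{"travel":[0,0,0],"yaw":0},{"travel":[0,0,0],"yaw":0},{"travel":[0,0,0],"yaw":0},{"travel":[0,0,0],"yaw":0}]' 1
python3 -m pendant '[{"travel":[0,0,0],"yaw":0},{"travel":[0,0,0],"yaw":0},{"travel":[0,0,0],"yaw":0},{"travel":[0,0,0],"yaw":0},{"travel":[0,0,0],"yaw":0},{"travel":[0,0,0],"yaw":0},{"travel":[0,0,0],"yaw":0},{"travel":[0,0,0],"yaw":0}]' 1
```

```text
t: 20.28
position: [570.0, -76.3, 211.9]
tcp_rot: [-2.754, 1.565, -1.236]
ft_force: [-0.8, -1.7, 6.0]
gripper_width: 30.1
t: 20.95
position: [570.0, -76.3, 211.9]
tcp_rot: [-2.749, 1.565, -1.23]
ft_force: [-0.9, -2.3, 6.6]
gripper_width: 29.8
```

```bash
python3 -m pendant '[{"travel":[0,0,0],"yaw":0},{"travel":[0,0,0],"yaw":0},{"travel":[0,0,0],"yaw":0},{"travel":[0,0,0],"yaw":0},{"travel":[0,0,0],"yaw":0},{"travel":[-0.02,0,0],"yaw":0},{"travel":[-0.03,0,0],"yaw":0},{"travel":[-0.03,0,0],"yaw":0}]' 0
python3 -m pendant '[{"travel":[0,-0.0048,0.0325],"yaw":0},{"travel":[0,-0.0048,0.0325],"yaw":0},{"travel":[0,-0.0048,0.0325],"yaw":0},{"travel":[0,-0.0048,0.0325],"yaw":0},{"travel":[0,-0.0048,0.0325],"yaw":0},{"travel":[0,0,0],"yaw":0},{"travel":[0,0,0],"yaw":0},{"travel":[0,0,0],"yaw":0}]'
python3 -c "
from h import *
plan([602.2,87,210],np.pi/2-.0525)
s=snapshot('scene');t=snapshot('top')
def u(k,x0,y0,p): return ((p[0]+.5)/k-.5+x0,(p[1]+.5)/k-.5+y0)
c=s['color'][140:240,190:310,::-1]; cv2.imwrite('pics/r3.png',cv2.resize(c,None,fx=6,fy=6,interpolation=cv2.INTER_CUBIC))
"
```

```text
t: 21.62
position: [568.9, -73.6, 290.0]
tcp_rot: [1.376, 1.568, 2.895]
ft_force: [0.3, -0.4, 0.4]
gripper_width: 84.9
t: 22.28
position: [601.9, 86.9, 290.0]
tcp_rot: [2.488, 1.57, -2.276]
ft_force: [-0.2, -0.7, -0.5]
gripper_width: 85.7
t 22.28 pos [601.9  86.9 290. ] x [-0.001 -0.001 -1.   ] jaw ang 1.519 F [-0.2 -0.7 -0.5] w 85.7 q [ 0.03  0.3   1.32 -0.    1.52 -1.49]
  shift(tool) mm [80.  -0.3  0.1]
  yaw 0.001
```

View pics/r3.png

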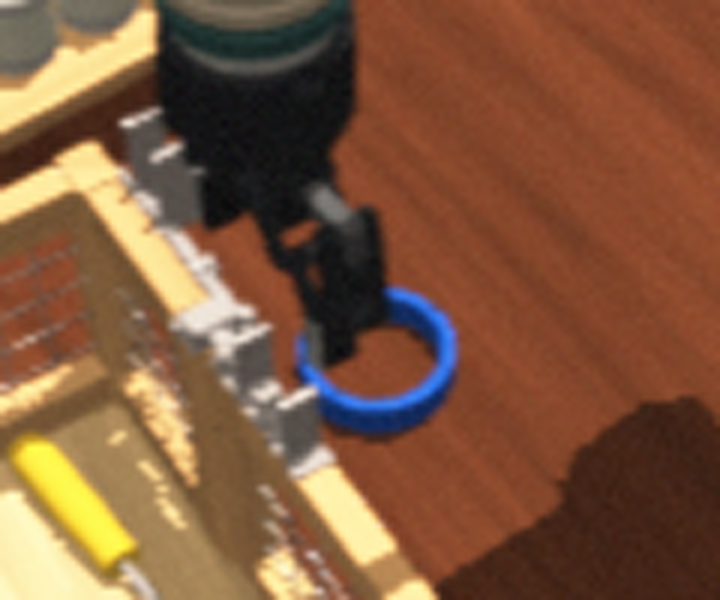

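The catch tabs now stand close together, at (140,118) and (168,152), so the catch is back. I'll go down over the latch tabs.

```bash
python3 -m pendant '[{"travel":[0.015,0,0],"yaw":0},{"travel":[0.015,0,0],"yaw":0},{"travel":[0.015,0,0],"yaw":0},{"travel":[0.014,0,0],"yaw":0},{"travel":[0.01,0,0],"yaw":0},{"travel":[0.009,0,0],"yaw":0},{"travel":[0,0,0],"yaw":0},{"travel":[0,0,0],"yaw":0}]' 0
python3 -c "
from h import *
plan([602.2,87,212],np.pi/2-.0525)
s=snapshot('scene')
c=s['color'][140:240,190:310,::-1]; cv2.imwrite('pics/r4.png',cv2.resize(c,None,fx=6,fy=6,interpolation=cv2.INTER_CUBIC))
"
```

```text
t: 23.05
position: [602.1, 86.7, 212.2]
tcp_rot: [1.53, 1.57, 3.048]
ft_force: [-0.0, -0.1, -0.1]
gripper_width: 85.4
t 23.05 pos [602.1  86.7 212.2] x [-0.  0. -1.] jaw ang 1.518 F [-0.  -0.1 -0.1] w 85.4 q [ 0.03  0.34  1.46  0.    1.34 -1.49]
  shift(tool) mm [ 0.2 -0.1  0.3]
  yaw -0.001
```

View pics/r4.png

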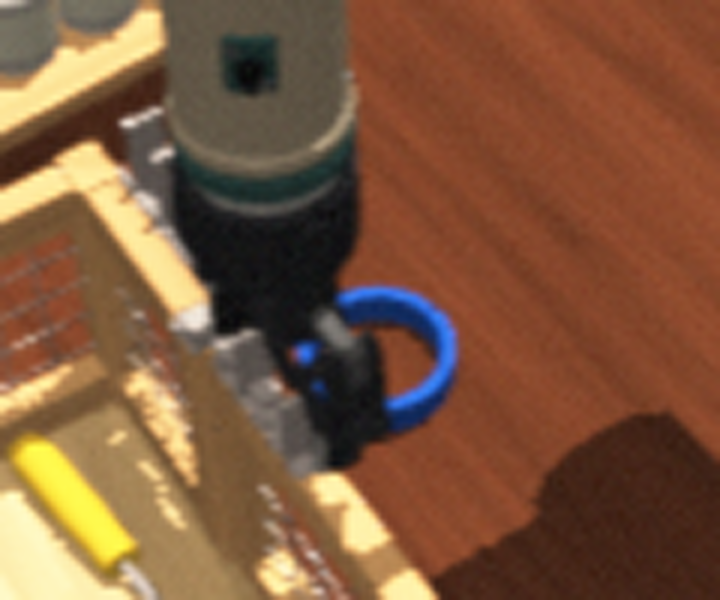

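```bash
python3 -m pendant '[{"travel":[0,0,0],"yaw":0},{"travel":[0,0,0],"yaw":0},{"travel":[0,0,0],"yaw":0},{"travel":[0,0,0],"yaw":0},{"travel":[0,0,0],"yaw":0},{"travel":[0,0,0],"yaw":0},{"travel":[0,0,0],"yaw":0},{"travel":[0,0,0],"yaw":0}]' 1
python3 -m pendant '[{"travel":[0,0,0],"yaw":0},{"travel":[0,0,0],"yaw":0},{"travel":[0,0,0],"yaw":0},{"travel":[0,0,0],"yaw":0},{"travel":[0,0,0],"yaw":0},{"travel":[0,0,0],"yaw":0},{"travel":[0,0,0],"yaw":0},{"travel":[0,0,0],"yaw":0}]' 1
```

```text
t: 23.77
position: [603.1, 85.7, 214.8]
tcp_rot: [-2.238, 1.566, -0.719]
ft_force: [-1.1, -2.0, 7.8]
gripper_width: 30.7
t: 24.43
position: [603.1, 85.7, 214.8]
tcp_rot: [-2.25, 1.565, -0.731]
ft_force: [-1.2, -1.9, 7.9]
gripper_width: 31.2
```

```bash
python3 -m pendant '[{"travel":[0,0.0043,0],"yaw":0.03},{"travel":[0,0.0086,0.00026],"yaw":0.06},{"travel":[0,0.0086,0.00026],"yaw":0.06},{"travel":[0,0.0086,0.00026],"yaw":0.06},{"travel":[0,0.0086,0.00026],"yaw":0.06},{"travel":[0,0.0043,0.0001],"yaw":0.03},{"travel":[0,0,0],"yaw":0},{"travel":[0,0,0],"yaw":0}]' 1
python3 -c "
from h import *
th=.30; H=np.array([610,231.]); a=np.pi/2-.0525-th
plan([*(H-144.*np.array([np.cos(a),np.sin(a)])),212],a)
s=snapshot('scene');save(s,'w1.png')
"
```

```text
t: 25.1
position: [561.0, 94.0, 214.7]
tcp_rot: [-2.038, 1.565, -0.818]
ft_force: [-0.4, -2.4, 7.9]
gripper_width: 31.1
t 25.10 pos [561.   94.  214.7] x [ 0.004 -0.004 -1.   ] jaw ang 1.219 F [-0.4 -2.4  7.9] w 31.1 q [ 0.05  0.27  1.55 -0.    1.31 -1.17]
  shift(tool) mm [2.7 1.3 1.5]
  yaw 0.001
```

View pics/w1.png

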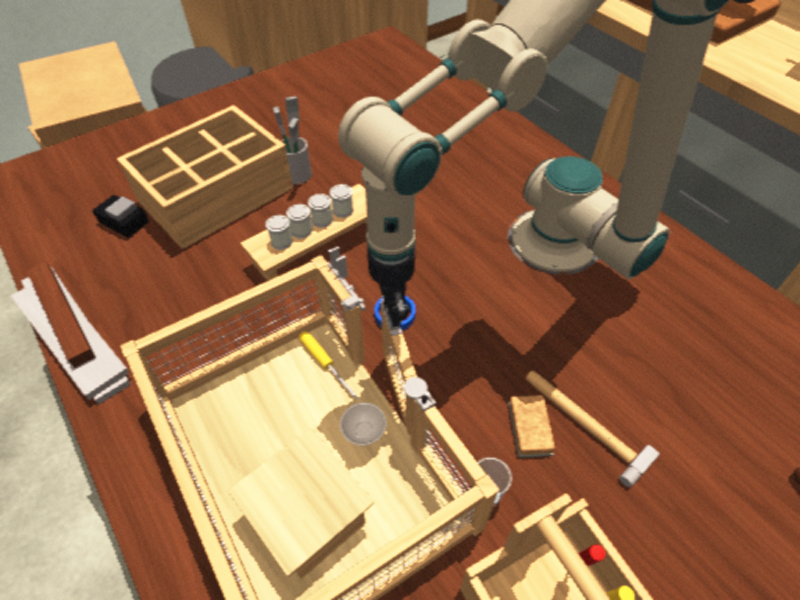

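The gate is opening: its free end is at about (393,325), clear of the post. I'll keep swinging it.

```bash
python3 -m pendant '[{"travel":[0,0.0086,0.00026],"yaw":0.06},{"travel":[0,0.0115,0.00046],"yaw":0.08},{"travel":[0,0.0115,0.00046],"yaw":0.08},{"travel":[0,0.0115,0.00046],"yaw":0.08},{"travel":[0,0.0115,0.00046],"yaw":0.08},{"travel":[0,0.0115,0.00046],"yaw":0.08},{"travel":[0,0.0115,0.00046],"yaw":0.08},{"travel":[0,0.0086,0.00026],"yaw":0.06}]' 1
python3 -c "
from h import *
th=.90; H=np.array([610,231.]); a=np.pi/2-.0525-th
plan([*(H-144.*np.array([np.cos(a),np.sin(a)])),212],a)
"
```

```text
t: 25.82
position: [492.3, 145.9, 214.6]
tcp_rot: [-1.753, 1.566, -1.138]
ft_force: [0.0, -5.0, 11.0]
gripper_width: 31.1
t 25.82 pos [492.3 145.9 214.6] x [ 0.002 -0.004 -1.   ] jaw ang 0.615 F [ 0. -5. 11.] w 31.1 q [ 0.16  0.19  1.66 -0.    1.29 -0.46]
  shift(tool) mm [2.6 1.1 1.3]
  yaw -0.003
```

```bash
python3 -m pendant '[{"travel":[0,0.0115,0.00046],"yaw":0.08},{"travel":[0,0.0115,0.00046],"yaw":0.08},{"travel":[0,0.0115,0.00046],"yaw":0.08},{"travel":[0,0.0115,0.00046],"yaw":0.08},{"travel":[0,0.0115,0.00046],"yaw":0.08},{"travel":[0,0.0115,0.00046],"yaw":0.08},{"travel":[0,0.0115,0.00046],"yaw":0.08},{"travel":[0,0.0086,0.00026],"yaw":0.06}]' 1
python3 -m pendant '[{"travel":[0,0.0065,0.0002],"yaw":0.045},{"travel":[0,0.001,0],"yaw":0},{"travel":[0,0,0],"yaw":0},{"travel":[0,0,0],"yaw":0},{"travel":[0,0,0],"yaw":0},{"travel":[0,0,0],"yaw":0},{"travel":[0,0,0],"yaw":0},{"travel":[0,0,0],"yaw":0}]' 1
python3 -c "
from h import *
th=1.57; H=np.array([610,231.]); a=np.pi/2-.0525-th
plan([*(H-144.*np.array([np.cos(a),np.sin(a)])),212],a)
s=snapshot('scene');save(s,'w2.png');t=snapshot('top');save(t,'w2t.png')
"
```

```text
t: 26.48
position: [465.6, 230.1, 214.7]
tcp_rot: [-1.241, 1.568, -1.247]
ft_force: [-0.4, -6.2, 12.3]
gripper_width: 31.1
t: 27.15
position: [465.9, 236.6, 214.7]
tcp_rot: [-1.443, 1.568, -1.492]
ft_force: [-0.9, -6.8, 12.5]
gripper_width: 31.0
t 27.15 pos [465.9 236.6 214.7] x [ 0.    -0.003 -1.   ] jaw ang -0.048 F [-0.9 -6.8 12.5] w 31.0 q [ 0.34  0.21  1.64 -0.    1.29  0.39]
  shift(tool) mm [2.7 1.8 0.2]
  yaw 0.003
```

View pics/w2.png

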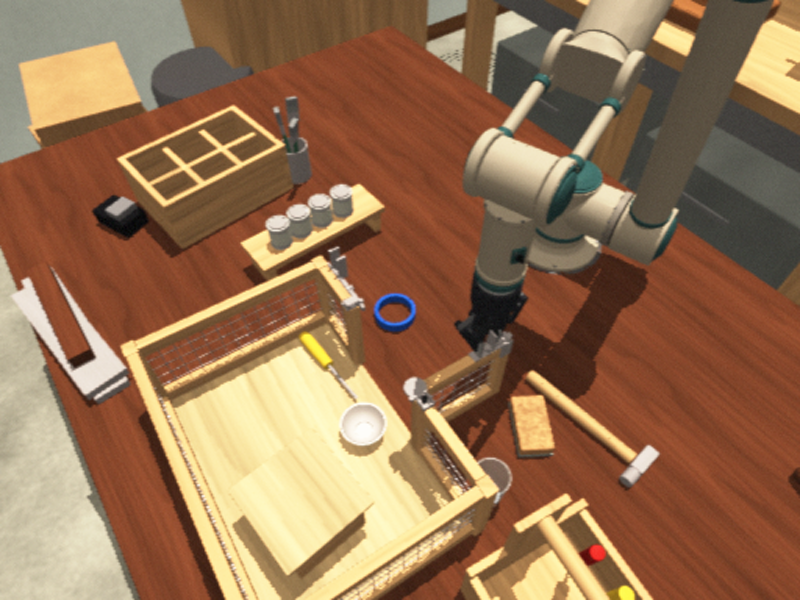

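View pics/w2t.png

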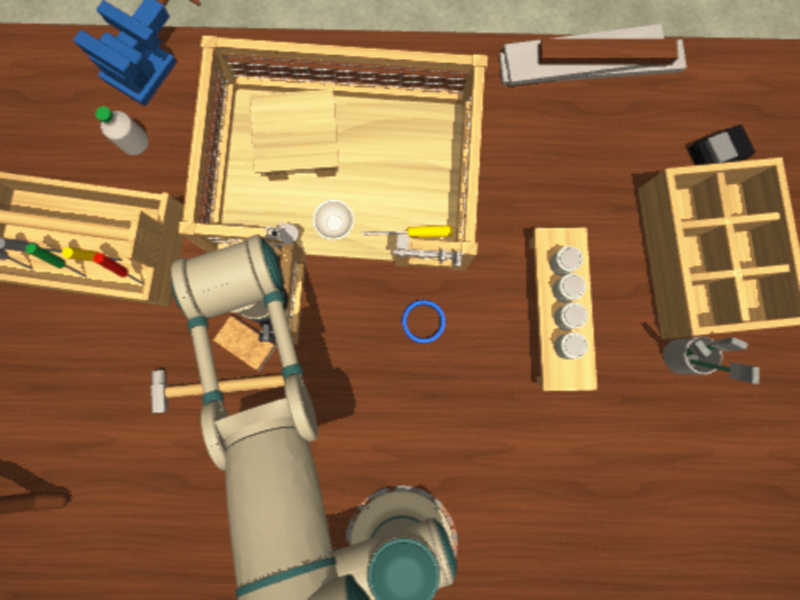

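```bash
python3 -c "
from h import *
s=snapshot('scene')
for p in ((466,237,215),(466,237,240),(452,237,240),(480,237,240),(410,241,195),(610,231,195)): print(p,((proj(s,p)-[255,170])*6).round())
c=s['color'][170:265,255:375,::-1]; cv2.imwrite('pics/w3.png',cv2.resize(c,None,fx=6,fy=6,interpolation=cv2.INTER_CUBIC))
plan(None)
"
```

```text
(466, 237, 215) [331. 300.]
(466, 237, 240) [338. 268.]
(452, 237, 240) [362. 253.]
(480, 237, 240) [313. 284.]
(410, 241, 195) [424. 272.]
(610, 231, 195) [ 65. 477.]
t 27.30 pos [465.8 236.6 214.7] x [ 0.    -0.003 -1.   ] jaw ang -0.048 F [-1.5 -6.2 11.3] w 31.2 q [ 0.34  0.21  1.64 -0.    1.29  0.39]
```

View pics/w3.png

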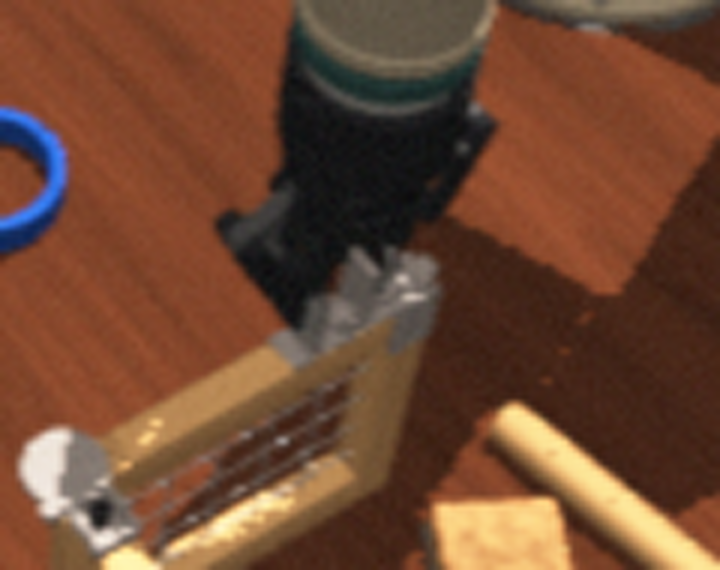

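```bash
python3 -c "
from h import *
print(env.sign_off())"
```

```text
the job is handed in; nothing more can be done
None
```

I did the whole job in the order you asked and handed it in at about 27 s, with the gripper still holding the gate wide open.

- **Tins:** both stray tins are on the shelf, one at each end of the two already there. All four stand upright in one row; the last pictures put their spacing at about 55 to 58 mm and them within about 2 mm of a straight line.
- **Slide catch:** squeezed fully back. After I let go, its tabs stayed about 28 mm apart between centres, against 43.5 mm before.
- **Gate:** I squeezed the latch, read as 31 mm across the tabs, and swung the gate past its click stop. The arm's position puts the gate at about 1.56 rad, and both camera views show it square to the front. The hinge position I worked from is good to about 4 mm, so the angle is uncertain by about 0.03 rad.
- **Grip:** it was steady over the last readings before hand-in, with the tool position unchanged and about 13 to 14 N at the wrist.
- **Other items:** the tape, sanding block, mallet, screwdriver and bowl look unmoved in the last pictures. I never went near the jar; the arm hides it in the last top view, but it is in place in the other one.

No check failed. The networks' points for the catch, latch and hinge were up to about 15 mm apart between views (one stray far more), so I used the tab positions I worked out from the two cameras instead.

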